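Weigh the adhesive bottle on the spring balance

TASK

Weigh the small amber bottle with the black cap to see how much adhesive is left: set it upright in the middle of the balance pan, inside the dark ring, and let go so that the pan carries it alone. Set it down gently: do not let it drop, and do not push the pan down to its stop. Leave the white bottle with the orange cap standing where it is.

Things in the scene. Friction and masses are not known exactly. Their poses are not given: they have to be found in the camera images.
- amber_bottle: The bottle to weigh: small amber-brown round bottle with a black cap and a cream label, standing upright loose on the table. Body 36 mm in diameter, straight from the foot up to about 60 mm, then narrowing to a 20 mm wide cap; 95 mm tall with the cap; about 0.08 to 0.17 kg. Origin at the centre of its underside, z up along the bottle.
- white_bottle: Not to be moved: larger white round bottle with an orange cap, standing upright loose on the table. 52 mm in diameter, 125 mm tall. Origin at the centre of its underside, z up.
- pan_center (a point): Centre of the top face of the balance pan, where the bottle's underside belongs; 87 mm above the table when empty. Flat round aluminium plate, 130 mm over its rim (rim 3 mm above the plate), dark ring 66 mm in diameter round the centre; on a fixed green housing 140 mm wide, 120 mm deep, 55 mm high with a white dial 68 mm across in front, below the pan. z up, x away from the dial.
- pan (a joint): How far the balance pan is pressed down, in m: 0 empty (top), 0.020 at its lower stop. The pan slides straight down against a spring of about 350 N/m (7 N to the stop) with some damping; it stays level and does not tip. The bottle alone sinks it by 2 to 5 mm.
Mind the look-alikes: they are no part of the job. Of the things that look like the amber_bottle, the smaller one is meant.

How it is judged (in metres and radians):
At the end, for the whole second after the job is handed in: The amber bottle stands upright (within 6 degrees) and at rest on the balance pan, its centre within 15 mm of the pan's centre, and the pan carries it alone (pressed down by 1.2 to 8 mm); the white bottle stands upright where it was (horizontal distance between amber_bottle and pan_center below 0.015 m and angle between each of amber_bottle, white_bottle's own z axis and vertical below 0.1 rad and distance between amber_bottle and pan_center below 0.018 m and value of joint pan between 0.0012 and 0.008 m and linear speed of amber_bottle below 0.03 m/s); the robot touches nothing.
It fails at once if the amber bottle is dropped: it falls freely by more than about 30 mm (faster than 0.75 m/s out of the fingers) (linear speed of amber_bottle above 0.75 m/s and contact force between amber_bottle and the fingers below 0.01 N).
It fails at once if the balance pan is pushed down to its stop (18 mm or more) (value of joint pan above 0.018 m).
It fails at once if the white bottle is moved by more than 30 mm (distance of white_bottle from where it was at the start of the episode above 0.03 m).
It also fails if it takes over 35 s, if anything falls off the work surface, if the arm or the gripper's body presses on something with over 40 N, if the wrist force passes 120 N, or if a joint passes its speed limit or range.

ROBOT

A 6-joint arm with a two-finger parallel gripper is mounted at the origin on a cart in front of the work surface, level with it; the furniture and walls round the work are solid. World frame = base frame: x ahead of the robot, y to its left, z up, the work surface at z = 0. Lengths are in mm, angles in degrees, forces in N, time in s.
With the tool pointing down it reaches from about 350 to 800 mm from the base axis. Payload 7.3 kg.
Tool frame: the origin (TCP) lies at the very end of the fingers, on their centre line; the grasp point (between the pads) lies 19 mm behind it; x points along the fingers, y is the direction in which the jaws open and shut, and the axes are right-handed (so a half turn about x gives the same grasp; the last joint's range is limited). The gripper opens to 85 mm and grips with 20 to 120 N. Pads are 22 mm wide; open, the fingers measure 114 mm over their backs; the gripper's body (76 mm by 85 mm) begins 54 mm behind the grasp point. The pads swing forward as they close: fully open they stand 13 mm farther back than shut.
Start: joints at [59.817, 19.595, 87.324, -0, 73.075, -8.365], TCP at [195.11, 487.418, 231.322] pointing down, gripper open.
Joint ranges: [-145.02, 145.02], [-44.19, 115.74], [2.07, 154.8], [-57.11, 237.11], [16.16, 152.29], [-177.93, 177.93]. Speed limits (degrees/s): [147.25, 147.25, 180, 180, 180, 180].

INTERFACE

Orientations are given as [roll, pitch, yaw] about the fixed x, y, z axes, in that order (R = Rz(yaw) Ry(pitch) Rx(roll)).
In Python, from bench import readout, viewer, manip, nets gives the robot as it stands.
- The arm moves only by the tool jog_arm, never from a script. Its argument "steps" is a list of rows, each a list of 7 numbers: the turn, a rotation vector about the tool's x, y, z in rad, then the shift along the tool's x, y, z in m, then the opening, from 0 (shut) to 1 (fully open). A call has 1 to 8 rows; each row is the pose to reach, as a shift and turn from the pose commanded when the call began, along the tool's axes at that moment; what a row does not reach only later rows make up. A row lasts 1/8 s, in which the tool goes at most 62.5 mm and 10.7 degrees, less where a joint would pass 70% of its speed; a pose out of reach is approached as far as the arm can. A call with a gripper value outside its range is refused whole. The fingers move at their own pace and stop on an object; "squeeze" is the grip in N (left out, the last holds). Time passes only in rows, so rows that repeat a pose let the fingers close. It gives the time, the measured TCP pose, the force and the opening at its end, in the units of the state.
- readout.observe(): the state, without advancing time (a new reading comes with each control period).
- viewer.capture(name): name is "side" or "top" or "wrist"; returns a dict with "color" (384x512x3 uint8, blue, green, red), "K" (3x3 intrinsics, pixels), "extrinsics" (4x4, takes a point from world to camera coordinates); the wrist camera has in their place "T_tool_cam" (4x4, takes a point from camera to tool coordinates, whose origin is the TCP and whose axes are the tool frame's). Camera axes: x right, y up, looking along -z (the intrinsics and any distortion apply to the point x, -y, -z); pixel columns grow to the right and rows downward; lengths in mm; the calibration is good to about 2 mm. The wrist camera is an equidistant fisheye: a pixel r from the principal point sees the ray r / f radians off the axis. A picture is of the moment at which its call begins: read the wrist's pose just before it. There is no depth.
- manip.finish_job(): hands the job in, once; it reports no verdict.
Trained networks look in a picture, given as the dict that the camera call returned (one of the last four; its "shot" number tells which), for a name from the list of things; names that differ only in an ending like _2 or _b are one class to them, and where a whole thing is asked for, a point or a joint stands for the part that bears it (a point fixed in the world has none). Each returns a list of dicts, best first, with "score" (0 to 1); they miss things now and then, are a little off and sometimes report something else, mostly with a low value. They report only what shows in the picture. A call takes as long as a camera call. They do not tell look-alikes from the thing itself.
- nets.look_for(picture, query): "xyz" ([x, y, z] in mm, in world coordinates, good to about 4 mm: the middle of the surface that is visible of it).
- nets.place_of(picture, query): "xyz" ([x, y, z] in mm, in world coordinates, good to about 4 mm: a listed point, or the origin of a listed thing).
The state is a dict: "time": time; "joint_pos": joint angles; "dq": joint speeds; "tau": joint torques, N m; "tcp_pos": TCP position; "orientation": TCP orientation; "contact_force": force on the tool from outside, world axes, zero at the start; "torque": the same for the moment, N m; "grip_width": finger opening in mm.
Only numpy, scipy, OpenCV 4.12 (cv2) and the standard library are available. Lean on these libraries where they do the work, as an engineer would, in place of code of your own. Each camera call takes 0.05 s, during which the arm holds its last target.

## Working session

There is one attempt and no reset: what is moved stays moved. The work goes in short steps, Python scripts to look and compute and a tool call to move; the robot and the scene stay as the last step left them, time stands still between calls to the robot, and variables do not carry over. Pictures are saved under pics/ and viewed, and the job is handed in when it is done.

Besides the shell and the picture viewer there is one more tool, called as name(argument=value, ...) on one line, values as JSON. jog_arm: Moves the arm, as the interface text tells. Its arguments: {"type":"object","properties":{"steps":{"type":"array","items":{"type":"array","items":{"type":"number"}}},"squeeze":{"type":"number"}},"required":["steps"]}

```bash
mkdir -p pics; ls; cat > h.py <<'E'
from bench import readout, viewer, manip, nets
import numpy as np, cv2
E
python3 - <<'E'
from h import *
s=readout.observe(); print(s['time'],s['tcp_pos'],s['orientation'],s['grip_width'],s['contact_force'])
for n in('side','top'):
    p=viewer.capture(n); cv2.imwrite(f'pics/{n}0.png',p['color'])
    for q in('amber_bottle','white_bottle','pan_center'):
        print(n,q,[(np.round(d['xyz'],1).tolist(),round(d['score'],2)) for d in nets.place_of(p,q)])
E
```

```text
pics
0.0 [194.90027482 487.05164812 230.60485242] [ -98.65345029   89.90999186 -120.47174738] 85.19013938538237 [ 0.33953885 -0.41029563 -0.02579882]
side amber_bottle [([422.6, 221.0, 0.2], 0.9), ([245.9, 386.6, 3.1], 0.68)]
side white_bottle [([437.3, 117.0, -1.0], 0.69)]
side pan_center [([522.2, 420.4, 83.7], 0.93)]
top amber_bottle [([246.4, 387.5, 3.6], 0.86), ([419.1, 224.6, -2.4], 0.55)]
top white_bottle [([434.4, 117.0, 3.2], 0.82)]
top pan_center [([519.8, 429.2, 85.5], 0.69)]
```

View pics/side0.png

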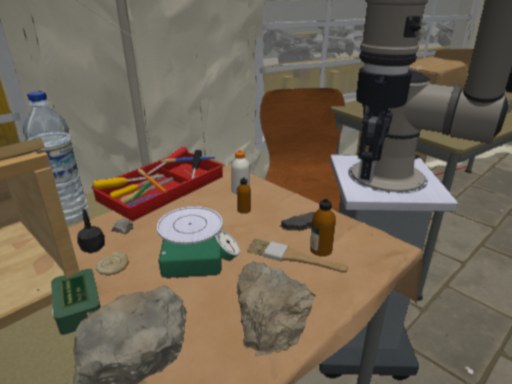

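View pics/top0.png

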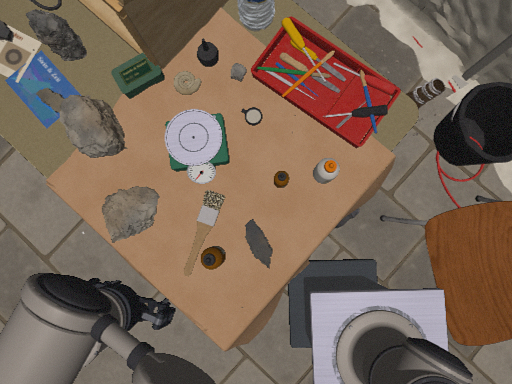

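```bash
python3 - <<'E'
from h import *
for n in('side','top'):
    p=viewer.capture(n); E=p['extrinsics'];K=p['K']
    print(n,'cam pos',-E[:3,:3].T@E[:3,3])
    def pr(P):
        c=E[:3,:3]@np.array(P)+E[:3,3]; u=K@np.array([c[0],-c[1],-c[2]]); return np.round(u[:2]/u[2],1)
    for b in ([420.5,223,0],[246,387,0],[436,117,0]):
        for h in(60,95,125):print(b,h,pr(b),pr(np.add(b,[0,0,h])))
    for a in range(0,360,45):
        print('ring',pr([521+33*np.cos(np.radians(a)),425+33*np.sin(np.radians(a)),87]),'rim',pr([521+65*np.cos(np.radians(a)),425+65*np.sin(np.radians(a)),90]))
s=readout.observe();print(s['time'])
from scipy.spatial.transform import Rotation as R
print(R.from_euler('xyz',s['orientation'],degrees=True).as_matrix().round(3))
E
```

```text
side cam pos [ 363.68787792 1079.03401853  517.29824302]
[420.5, 223, 0] 60 [243.8 210.6] [243.5 190. ]
[420.5, 223, 0] 95 [243.8 210.6] [243.3 177.4]
[420.5, 223, 0] 125 [243.8 210.6] [243.1 166.3]
[246, 387, 0] 60 [318.9 250.7] [321.2 227.8]
[246, 387, 0] 95 [318.9 250.7] [322.6 213.7]
[246, 387, 0] 125 [318.9 250.7] [323.8 201.2]
[436, 117, 0] 60 [240.5 191. ] [240.1 171.7]
[436, 117, 0] 95 [240.5 191. ] [239.9 159.9]
[436, 117, 0] 125 [240.5 191. ] [239.7 149.5]
ring [171.1 224.2] rim [155.1 222.7]
ring [173.3 230.8] rim [158.8 236. ]
ring [184.3 233.9] rim [180.8 242.3]
ring [197.1 231.3] rim [206.9 236.9]
ring [203.8 224.8] rim [219.6 223.9]
ring [200.8 218.5] rim [213.1 211.8]
ring [190.4 215.9] rim [192.9 206.8]
ring [178.3 218.1] rim [169.7 211. ]
top cam pos [307.79632712 261.70930064 939.76596186]
[420.5, 223, 0] 60 [280.4 181.5] [281.4 178.4]
[420.5, 223, 0] 95 [280.4 181.5] [282.  176.4]
[420.5, 223, 0] 125 [280.4 181.5] [282.6 174.5]
[246, 387, 0] 60 [215.5 254.7] [212.1 256.5]
[246, 387, 0] 95 [215.5 254.7] [209.8 257.7]
[246, 387, 0] 125 [215.5 254.7] [207.7 258.8]
[436, 117, 0] 60 [323.1 174. ] [326.9 170.4]
[436, 117, 0] 95 [323.1 174. ] [329.4 168. ]
[436, 117, 0] 125 [323.1 174. ] [331.7 165.8]
ring [191.6 121.8] rim [191.2 107.8]
ring [181.5 126.3] rim [171.3 116.6]
ring [177.4 136.4] rim [163.  136.6]
ring [181.7 146.3] rim [171.5 156.2]
ring [191.9 150.2] rim [191.8 163.9]
ring [202.1 145.7] rim [212.  154.9]
ring [206.2 135.5] rim [220.  134.7]
ring [201.8 125.6] rim [211.3 115.2]
0.5
[[ 0.     0.372  0.928]
 [ 0.     0.928 -0.372]
 [-1.     0.     0.   ]]
```

The small amber bottle, at px (244,197) in the side view and (281,179) in the top view, fits (420,223). The amber one at (246,387) is the larger look-alike. I'll go above the small bottle.

jog_arm(steps=[[0.12,0,0,0.005,-0.027,0.05,0.75],[0.24,0,0,0.01,-0.054,0.1,0.75],[0.36,0,0,0.015,-0.081,0.155,0.75],[0.48,0,0,0.02,-0.108,0.205,0.75],[0.6,0,0,0.025,-0.135,0.257,0.75],[0.7,0,0,0.03,-0.161,0.308,0.75],[0.7,0,0,0.03,-0.161,0.308,0.75],[0.7,0,0,0.03,-0.161,0.308,0.75]])

```text
time: 1.5
tcp_pos: [420.9, 223.6, 201.3]
orientation: [-151.9, 90.0, 146.2]
contact_force: [-0.1, 0.4, 0.6]
grip_width: 64.0
```

```bash
python3 - <<'E'
from h import *
from scipy.spatial.transform import Rotation as R
s=readout.observe(); print(s['time'],s['tcp_pos'],s['orientation'],s['grip_width'],s['joint_pos'])
M=R.from_euler('xyz',s['orientation'],degrees=True).as_matrix();print(M.round(3))
p=viewer.capture('wrist'); cv2.imwrite('pics/w1.png',p['color']);print(p['K'],p['T_tool_cam'].round(2))
for q in('amber_bottle','white_bottle','pan_center'):
    print(q,[(np.round(d['xyz'],1).tolist(),round(d['score'],2)) for d in nets.place_of(p,q)])
for n in('top','side'):
    t=viewer.capture(n); cv2.imwrite(f'pics/{n}1.png',t['color'])
    cv2.imwrite(f'pics/{n}1z.png',cv2.resize(t['color'][60:220,130:350] if n=='top' else t['color'][140:300,130:350],None,fx=3.5,fy=3.5,interpolation=2))
    for q in('amber_bottle','pan_center'):
        print(n,q,[(np.round(d['xyz'],1).tolist(),round(d['score'],2)) for d in nets.place_of(t,q)])
E
```

```text
1.5 [420.91461393 223.62857283 201.27393811] [-151.86205202   89.96532223  146.20917936] 64.00981574736484 [ 1.87392182e+01  1.61889273e+01  9.73537838e+01  3.00169064e-02
  6.64783879e+01 -9.34399785e+00]
[[-0.001  0.882  0.471]
 [ 0.     0.471 -0.882]
 [-1.    -0.    -0.001]]
[[297.31863964   0.         259.74562786]
 [  0.         297.31863964 197.38731363]
 [  0.           0.           1.        ]] [[ 0.0000e+00  3.1000e-01 -9.5000e-01 -1.4266e+02]
 [ 1.0000e+00 -0.0000e+00  0.0000e+00  1.0000e-02]
 [-0.0000e+00 -9.5000e-01 -3.1000e-01 -8.1010e+01]
 [ 0.0000e+00  0.0000e+00  0.0000e+00  1.0000e+00]]
amber_bottle [([423.9, 219.3, 0.9], 0.89)]
white_bottle [([437.2, 117.7, 2.9], 0.59)]
pan_center [([522.6, 420.0, 85.6], 0.64)]
top amber_bottle [([246.8, 387.8, 0.9], 0.71), ([418.9, 220.9, -3.5], 0.54)]
top pan_center [([517.2, 425.0, 81.6], 0.79), ([419.4, 222.7, -0.2], 0.57)]
side amber_bottle [([420.7, 222.2, -1.9], 0.81), ([244.8, 383.7, 1.8], 0.61)]
side pan_center [([521.1, 419.3, 84.3], 0.94)]
```

View pics/w1.png

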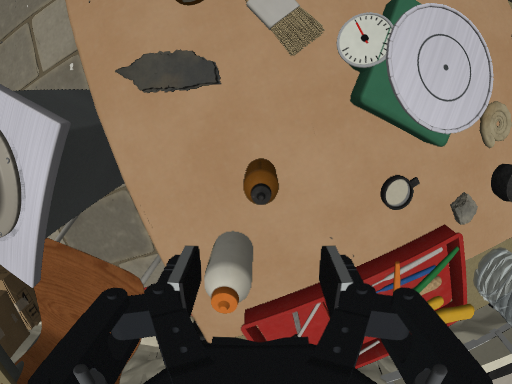

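View pics/side1z.png

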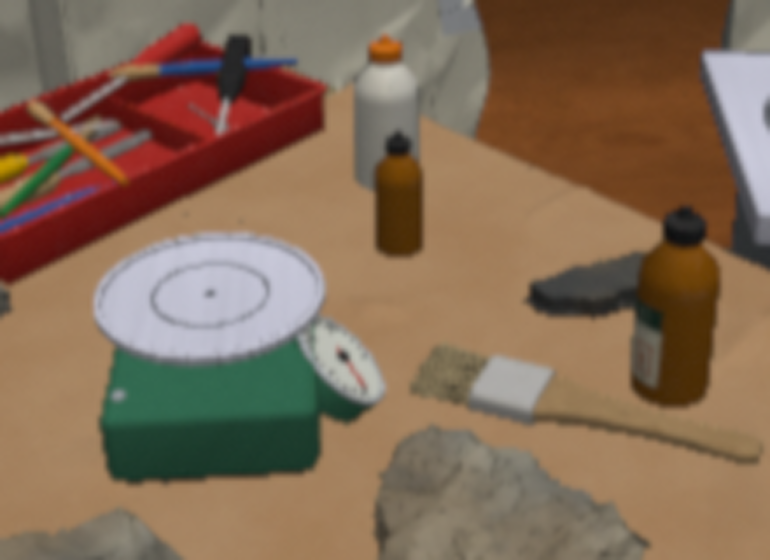

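View pics/top1z.png

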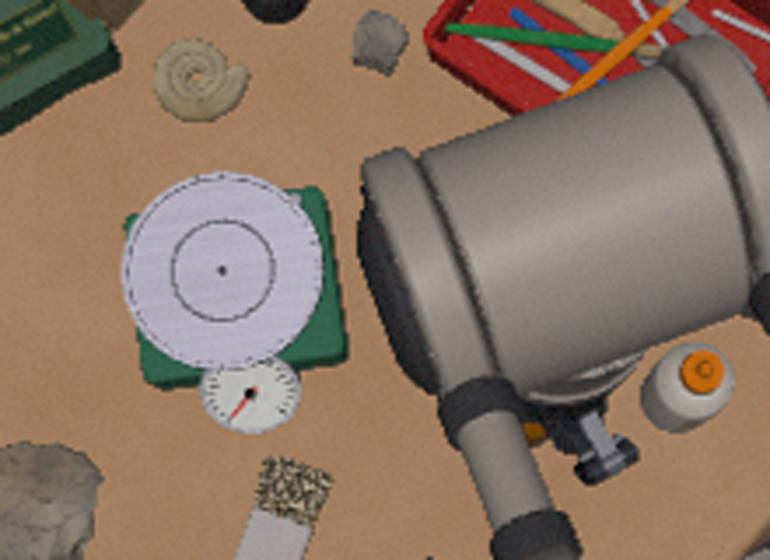

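Wrist view: the amber bottle is at (261,182) with its cap at (261,193), the white one at (230,270), and the pan dot at (446,67). Side view: pan dot at about (189.6,223.4). Top view: (193.1,136.8). I'll intersect these rays.

```bash
cat >> h.py <<'E'
from scipy.spatial.transform import Rotation as R
def ray(p,uv,s=None):
    K=p['K']
    if 'T_tool_cam' in p:
        d=(np.array(uv)-K[:2,2])/K[0,0]; th=np.hypot(*d); k=np.sin(th)/th
        v=np.array([d[0]*k,-d[1]*k,-np.cos(th)])
        M=R.from_euler('xyz',s['orientation'],degrees=True).as_matrix(); T=p['T_tool_cam']
        return M@T[:3,3]+s['tcp_pos'], M@T[:3,:3]@v
    E=p['extrinsics']; d=np.linalg.solve(K,[uv[0],uv[1],1]); v=np.array([d[0],-d[1],-d[2]])
    return -E[:3,:3].T@E[:3,3], E[:3,:3].T@v
def atz(p,uv,z,s=None):
    o,v=ray(p,uv,s); return (o+v*(z-o[2])/v[2]).round(1)
E
python3 - <<'E'
from h import *
s=readout.observe(); w=viewer.capture('wrist'); t=viewer.capture('top'); d=viewer.capture('side')
print('pan',atz(w,(446,67),87,s),atz(t,(193.1,136.8),87),atz(d,(189.6,223.4),87))
print('cap wrist',atz(w,(261,193),95,s))
E=w['T_tool_cam']; M=R.from_euler('xyz',s['orientation'],degrees=True).as_matrix()
def pw(P):
    c=E[:3,:3].T@(M.T@(np.array(P)-s['tcp_pos'])-E[:3,3]); th=np.arctan2(np.hypot(c[0],c[1]),-c[2]); k=th/np.hypot(c[0],c[1])*w['K'][0,0]
    return (c[0]*k+w['K'][0,2],-c[1]*k+w['K'][1,2])
i=cv2.resize(w['color'][130:230,190:330],None,fx=5,fy=5,interpolation=2)
b=np.array([421,222.])
for z,r in((0,18),(60,18),(95,10)):
    pts=[((np.array(pw([b[0]+r*np.cos(a),b[1]+r*np.sin(a),z]))-[190,130]+.5)*5).astype(int) for a in np.linspace(0,6.3,40)]
    cv2.polylines(i,[np.array(pts)],True,(0,255,0),1)
cv2.imwrite('pics/w1z.png',i)
E
```

```text
pan [518.9 422.2  87. ] [518.9 422.   87. ] [517.4 420.7  87. ]
cap wrist [420.7 226.6  95. ]
```

View pics/w1z.png

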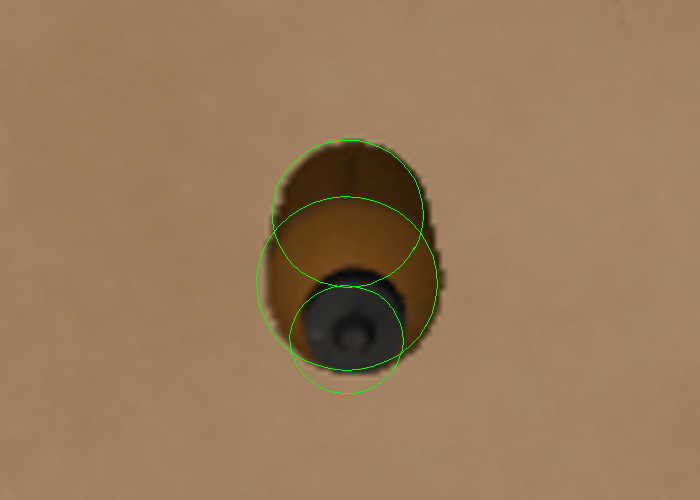

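jog_arm(steps=[[0,0,0,0.05,0.0005,0.0013,0.75],[0,0,0,0.1,0.0005,0.0013,0.75],[0,0,0,0.14,0.0005,0.0013,0.75],[0,0,0,0.16,0.0005,0.0013,0.75],[0,0,0,0.171,0.0005,0.0013,0.75],[0,0,0,0.171,0.0005,0.0013,0.75]])

```text
time: 2.9
tcp_pos: [422.2, 222.5, 30.1]
orientation: [-103.5, 90.0, -165.4]
contact_force: [-0.2, -0.2, 0.5]
grip_width: 64.2
```

jog_arm(steps=[[0,0,0,0,0,0,0.5],[0,0,0,0,0,0,0.4],[0,0,0,0,0,0,0.3],[0,0,0,0,0,0,0.2],[0,0,0,0,0,0,0.2],[0,0,0,0,0,0,0.2]], squeeze=30)

```text
time: 3.65
tcp_pos: [422.9, 222.8, 31.4]
orientation: [80.8, 89.9, 18.8]
contact_force: [-0.8, -1.1, 7.1]
grip_width: 34.2
```

```bash
python3 - <<'E'
from h import *
s=readout.observe(); print(s['time'],s['tcp_pos'],s['orientation'],s['grip_width'],s['contact_force'])
w=viewer.capture('wrist'); cv2.imwrite('pics/w2.png',w['color'])
E
```

```text
3.65 [422.86604285 222.77603566  31.35791631] [80.76253345 89.88462023 18.84181363] 34.247148182983025 [-0.83115482 -1.13110474  7.06765256]
```

View pics/w2.png

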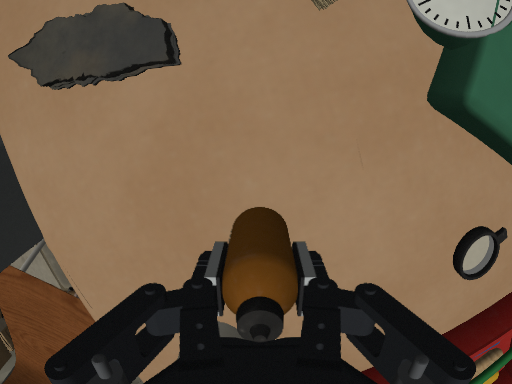

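The bottle sits centred between the pads (wrist px 261,270). Lifting.

jog_arm(steps=[[0,0,0,-0.01,0,0,0.2],[0,0,0,-0.04,0,0,0.2],[0,0,0,-0.08,0,0,0.2],[0,0,0,-0.12,0,0,0.2],[0,0,0,-0.15,0,0,0.2],[0,0,0,-0.15,0,0,0.2],[0,0,0,-0.15,0,0,0.2]])

```text
time: 4.58
tcp_pos: [421.6, 222.3, 179.7]
orientation: [-102.4, 89.9, -164.3]
contact_force: [-0.5, -0.1, -1.4]
grip_width: 34.5
```

```bash
python3 - <<'E'
from h import *
s=readout.observe(); print(s['time'],s['tcp_pos'],s['orientation'],s['grip_width'],s['contact_force'])
M=R.from_euler('xyz',s['orientation'],degrees=True).as_matrix();print(M.round(3))
w=viewer.capture('wrist'); cv2.imwrite('pics/w3.png',w['color'])
print(M.T@(np.array([518.6,421.8,180])-s['tcp_pos']))
E
```

```text
4.575 [421.62889329 222.34938603 179.72604258] [-102.3982334    89.93658423 -164.32172058] 34.49968379644567 [-0.53652528 -0.09893985 -1.38028409]
[[-0.001  0.882  0.471]
 [-0.     0.471 -0.882]
 [-1.    -0.001 -0.   ]]
[  -0.4369487   179.43062818 -130.33985096]
```

View pics/w3.png

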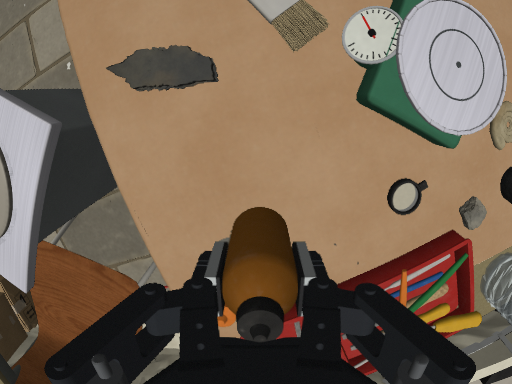

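Held upright. Carry it over the pan.

jog_arm(steps=[[0,0,0,0,0.018,-0.013,0.2],[0,0,0,0,0.05,-0.036,0.2],[0,0,0,0,0.09,-0.065,0.2],[0,0,0,0,0.13,-0.094,0.2],[0,0,0,0,0.16,-0.116,0.2],[0,0,0,0,0.175,-0.127,0.2],[0,0,0,0,0.1795,-0.1303,0.2],[0,0,0,0,0.1795,-0.1303,0.2]])

```text
time: 5.62
tcp_pos: [518.8, 421.5, 179.1]
orientation: [-83.6, 89.9, -145.6]
contact_force: [-1.1, 0.0, -1.4]
grip_width: 34.4
```

```bash
python3 - <<'E'
from h import *
s=readout.observe(); print(s['time'],s['tcp_pos'],s['orientation'],s['grip_width'],s['contact_force'])
M=R.from_euler('xyz',s['orientation'],degrees=True).as_matrix();print(M.round(3))
w=viewer.capture('wrist'); cv2.imwrite('pics/w4.png',w['color'])
for n in('top','side'):
    t=viewer.capture(n)
    cv2.imwrite(f'pics/{n}4z.png',cv2.resize(t['color'][60:220,130:350] if n=='top' else t['color'][140:300,130:350],None,fx=3.5,fy=3.5,interpolation=2))
    for q in('amber_bottle','pan_center'):
        print(n,q,[(np.round(d['xyz'],1).tolist(),round(d['score'],2)) for d in nets.place_of(t,q)])
E
```

```text
5.625 [518.84891329 421.51848669 179.05876911] [ -83.63983812   89.86799881 -145.56252044] 34.429585256308904 [-1.13869256  0.00182188 -1.36717133]
[[-0.002  0.882  0.471]
 [-0.001  0.471 -0.882]
 [-1.    -0.002  0.   ]]
top amber_bottle []
top pan_center []
side amber_bottle [([518.8, 421.9, 149.0], 0.96), ([244.5, 384.0, 2.2], 0.78)]
side pan_center [([521.0, 418.3, 85.8], 0.93)]
```

View pics/w4.png

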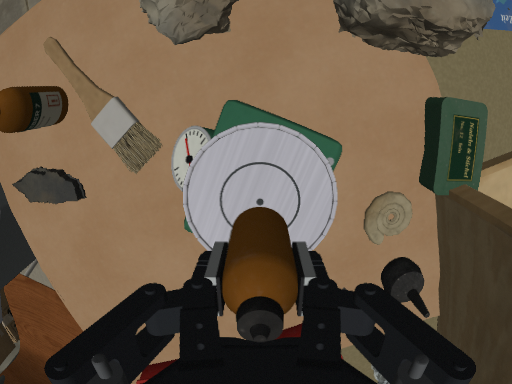

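View pics/side4z.png

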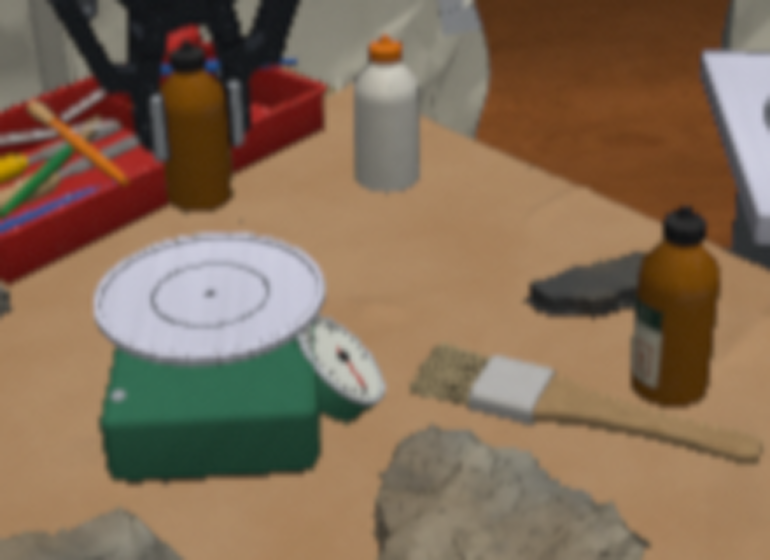

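jog_arm(steps=[[0,0,0,0.015,0,0,0.2],[0,0,0,0.035,0,0,0.2],[0,0,0,0.048,0,0,0.2],[0,0,0,0.053,0,0,0.2],[0,0,0,0.053,0,0,0.2],[0,0,0,0.053,0,0,0.2]])

```text
time: 6.72
tcp_pos: [519.7, 422.3, 128.1]
orientation: [95.9, 89.9, 33.9]
contact_force: [0.1, -0.7, -1.8]
grip_width: 34.2
```

```bash
python3 - <<'E'
from h import *
s=readout.observe(); print(s['time'],s['tcp_pos'],s['orientation'],s['grip_width'],s['contact_force'])
s4=dict(orientation=[ -83.64,89.868,-145.5625],tcp_pos=np.array([518.85,421.52,179.06]))
w=viewer.capture('wrist'); print('dot from w4',atz(w,(260,201.5),87,s4))
t=viewer.capture('side')
cv2.imwrite('pics/side5z.png',cv2.resize(t['color'][140:300,130:350],None,fx=3.5,fy=3.5,interpolation=2))
cv2.imwrite('pics/w5.png',w['color'])
E
```

```text
6.725 [519.68401661 422.25221515 128.06477975] [95.87146644 89.91920392 33.94926021] 34.24170581762886 [ 0.06298269 -0.70046018 -1.7516437 ]
dot from w4 [519.  421.2  87. ]
```

View pics/side5z.png

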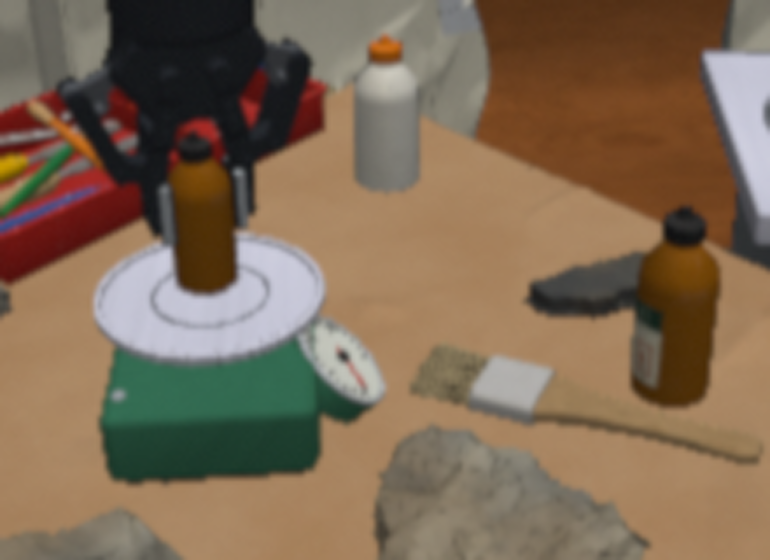

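View pics/w5.png

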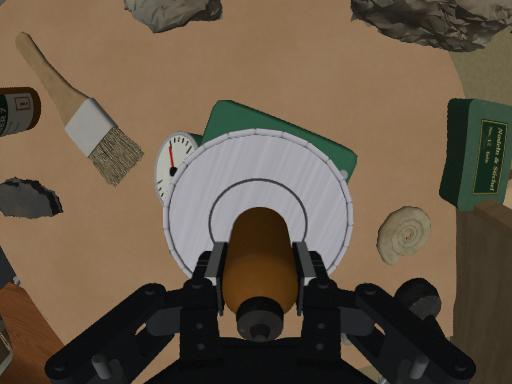

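Dot at (519,421) and the bottle axis at (519.7,422.3), so it is well centred. The gap is about 10 mm; lowering slowly.

jog_arm(steps=[[0,0,0,0.004,0,0,0.2],[0,0,0,0.007,0,0,0.2],[0,0,0,0.009,0,0,0.2],[0,0,0,0.011,0,0,0.2],[0,0,0,0.012,0,0,0.2],[0,0,0,0.012,0,0,0.2],[0,0,0,0.012,0,0,0.2]])

```text
time: 7.7
tcp_pos: [519.3, 422.1, 115.4]
orientation: [110.6, 90.0, 48.7]
contact_force: [-0.3, -0.4, 0.1]
grip_width: 33.8
```

```bash
python3 - <<'E'
from h import *
s=readout.observe(); print(s['time'],s['tcp_pos'],s['contact_force'])
w=viewer.capture('wrist');cv2.imwrite('pics/w6.png',cv2.resize(w['color'][90:300,120:380],None,fx=3,fy=2.8,interpolation=2)[:600])
s=readout.observe(); print(s['time'],s['tcp_pos'],s['contact_force'])
E
```

```text
7.7 [519.32274919 422.05412011 115.44278479] [-0.32467104 -0.38877721  0.13033986]
7.75 [519.33752269 422.04660316 115.4399047 ] [-1.20957044 -0.22713613 -0.4164107 ]
```

View pics/w6.png

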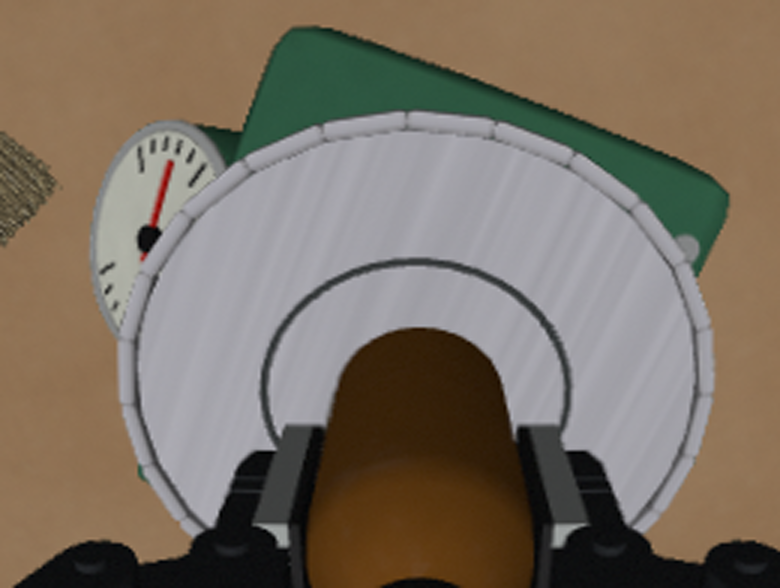

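Needle has moved and the force is near zero, so the pan already bears most of the weight. A touch lower, then open slowly.

jog_arm(steps=[[0,0,0,0.001,0,0,0.2],[0,0,0,0.001,0,0,0.2],[0,0,0,0.001,0,0,0.41],[0,0,0,0.001,0,0,0.45],[0,0,0,0.001,0,0,0.55],[0,0,0,0.001,0,0,0.65],[0,0,0,0.001,0,0,0.75],[0,0,0,0.001,0,0,0.75]])

```text
time: 8.75
tcp_pos: [519.3, 422.0, 114.3]
orientation: [131.0, 90.0, 69.1]
contact_force: [-0.8, 0.0, 0.3]
grip_width: 63.5
```

```bash
python3 - <<'E'
from h import *
s=readout.observe(); print(s['time'],s['tcp_pos'],s['grip_width'],s['contact_force'])
w=viewer.capture('wrist');cv2.imwrite('pics/w7.png',w['color'])
E
```

```text
8.75 [519.31831768 422.0224237  114.31828557] 63.51324217935278 [-0.82440429  0.02085816  0.30013827]
```

View pics/w7.png

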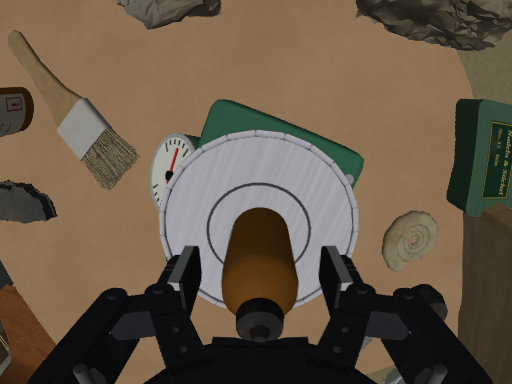

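Released; the bottle stands free between the open pads. Retreat straight up.

jog_arm(steps=[[0,0,0,-0.01,0,0,0.75],[0,0,0,-0.03,0,0,0.75],[0,0,0,-0.06,0,0,0.75],[0,0,0,-0.1,0,0,0.75],[0,0,0,-0.135,0,0,0.75],[0,0,0,-0.15,0,0,0.75],[0,0,0,-0.15,0,0,0.75],[0,0,0,-0.15,0,0,0.75]])

```text
time: 9.8
tcp_pos: [518.8, 421.7, 262.5]
orientation: [-86.2, 89.8, -148.1]
contact_force: [-0.5, 0.2, 0.5]
grip_width: 63.8
```

```bash
python3 - <<'E'
from h import *
s=readout.observe(); print(s['time'],s['tcp_pos'],s['grip_width'],s['contact_force'])
w=viewer.capture('wrist');cv2.imwrite('pics/w8.png',w['color'])
t=viewer.capture('side')
cv2.imwrite('pics/side8z.png',cv2.resize(t['color'][140:300,130:350],None,fx=3.5,fy=3.5,interpolation=2))
for p in(w,t):
  for q in('amber_bottle','white_bottle','pan_center'):
    print(q,[(np.round(d['xyz'],1).tolist(),round(d['score'],2)) for d in nets.place_of(p,q)])
E
```

```text
9.8 [518.81437669 421.66026433 262.46281667] 63.848948762684486 [-0.48969529  0.183751    0.4656476 ]
amber_bottle [([241.7, 385.3, 2.3], 0.67), ([520.0, 420.2, 84.6], 0.58)]
white_bottle [([440.4, 118.4, 2.4], 0.58)]
pan_center [([517.8, 420.1, 82.5], 0.86)]
amber_bottle [([245.5, 386.1, 1.8], 0.73), ([519.4, 419.6, 83.5], 0.69)]
white_bottle []
pan_center [([521.0, 419.3, 82.8], 0.67)]
```

View pics/w8.png

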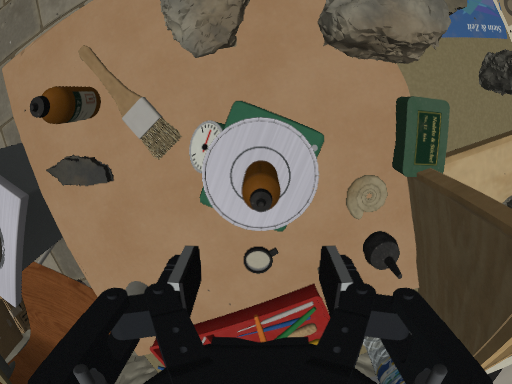

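View pics/side8z.png

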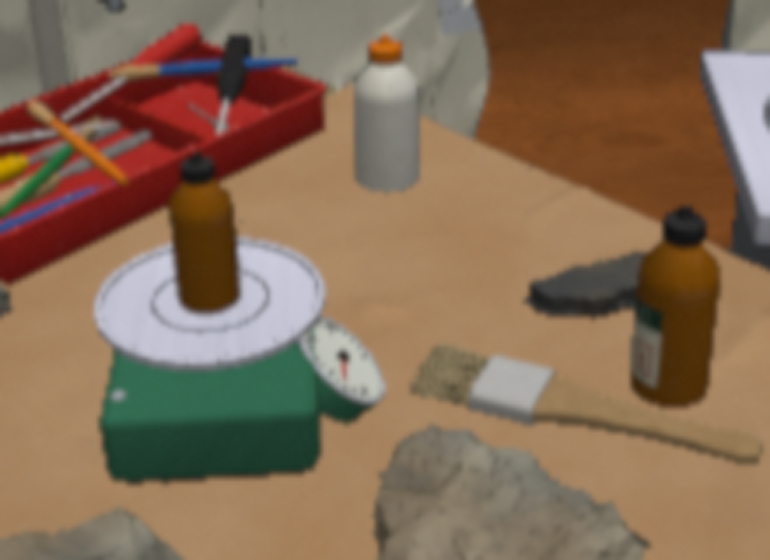

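The bottle stands upright inside the ring (side-crop base centre about (208,297), ring centre (210,298)). The white bottle hasn't moved and the gripper is clear. Handing in.

```bash
python3 -c "
from h import *
print(manip.finish_job())"
```

```text
the job is handed in; nothing more can be done
None
```

The small amber bottle is standing upright on the balance pan, inside the dark ring. I released it with the pan already carrying its weight, then raised the gripper well clear. The job was handed in at about 10 s; no verdict was reported.

- **Position:** the last network readings put the bottle within about 2 mm of the pan's centre. They are only good to about 4 mm, but the wrist and side pictures agree.
- **Pan:** it sank by roughly 3–4 mm and the dial needle moved. That fits the weight felt while carrying, about 1.4–1.8 N. The force sensor is noisy by about 0.5 N, so these are estimates.
- **White bottle:** it looks unmoved in the side picture. The wrist reading was about 4 mm from the first one, which is within error. The network missed it in the last side view, so that check rests on the picture itself.

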